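Uncap a fixings jar in its bench nest

TASK

Stand the square white-and-blue jar, cap still on, fully down in the nest with the square pocket, so that the nest keeps it from turning. Then unscrew its tight orange cap anticlockwise, stop turning as soon as the thread lets go (about a fifth of a turn), lift the cap straight up and finish holding it level and still in the gripper just above the jar's open mouth, a finger's width or two clear of it, with the jar still fully seated. Leave everything else on the bench where it is.

Things in the scene. Friction and masses are not known exactly. Their poses are not given: they have to be found in the camera images.
- jar_center (a point): centre of the square body of the upright jar (white, blue band). Body 60 x 60 mm in plan, 60 mm tall, this point 30 mm above its underside; z up, x and y square to its sides (black dash on the shoulder: +x side). With its cap it is 101 mm tall and weighs 0.4 to 0.6 kg; it can be lifted by the cap
- cap_center (a point): centre of the ribbed orange cap, 56 mm across, 36 mm tall, this point half-way up on its axis. Closed: 53 mm above jar_center, its underside 5 mm above the jar's square shoulder (fingertips must stay above that), its x axis (white line on top) along the jar's x. Tight: 0.2 to 0.5 N m, so a jar standing free turns with it
- jar_mouth (a point): centre of the jar's mouth, under the cap, 65 mm above jar_center. The thread lets go at 60 degrees anticlockwise from above, the cap having risen 1.5 mm; a sprung seal then lifts cap and mouth 1.5 mm more. Turned 60 to 120 degrees the cap lifts off; at 140 it meets the thread again. The cap is clear of the mouth once lifted 33 mm from closed
- nest_square_floor (a point): centre of the floor of the SQUARE pocket in an aluminium block fixed to the bench. Block 100 x 100 x 30 mm; pocket 63 x 63 mm, 22 mm deep, its edge chamfered 3 mm, its floor 8 mm above the bench; x and y are square to the pocket's sides. The jar fits it in any of four quarter turns
- nest_round_floor (a point): centre of the floor of the ROUND pocket (63 mm across, 22 mm deep) in a like aluminium block, for other jars: the square jar does not fit it
- screwdriver: green-handled screwdriver lying on the bench, leave it; origin on its underside
- wrench: steel wrench lying flat, leave it; origin on its underside
- tin: round yellow-labelled tin, 66 mm across, 100 mm tall, leave it; origin at the centre of its underside
- flask: blue bottle, 56 mm across, 170 mm tall, leave it; origin at the centre of its underside
- carton: small cardboard carton 90 x 60 x 50 mm, leave it; origin at the centre of its underside
- collar: steel collar, 60 mm across, 20 mm high, leave it; origin at the centre of its underside
Not all that is in view belongs to the job. Leave any green or pink look-alike of the part that bears jar_center alone.

How it is judged:
On the way, in this order (a step that is already met when the one before it is completed fails the run):
1. the jar is fully down in the square nest, its cap still screwed on (horizontal distance between jar_center and nest_square_floor below 0.007 m and z of jar_center in the frame of nest_square_floor between 0.026 and 0.034 m and angle between jar_center's own z axis and vertical below 0.08 rad and z of cap_center in the frame of jar_center between 0.049 and 0.0555 m and angle between the x axis of cap_center and the x axis of jar_center, either way round below 0.3 rad), for 0.2 s.
2. in the nest, the cap has been unscrewed until its thread lets go (horizontal distance between jar_center and nest_square_floor below 0.007 m and z of jar_center in the frame of nest_square_floor between 0.026 and 0.034 m and angle between jar_center's own z axis and vertical below 0.08 rad and angle between the x axis of cap_center and the x axis of jar_center, either way round above 0.9 rad and z of cap_center in the frame of jar_center below 0.064 m and horizontal distance between cap_center and jar_center below 0.006 m), for 0.1 s.
At the end, for the whole second after the job is handed in: Jar upright on the square pocket's floor (within 4 mm); cap held by the fingers, still, level within 0.2 rad, its underside 2 to 44 mm above the mouth, within 15 mm of the jar's axis, not touching the jar, turned 50 to 130 degrees from closed (horizontal distance between jar_center and nest_square_floor below 0.007 m and z of jar_center in the frame of nest_square_floor between 0.026 and 0.034 m and angle between jar_center's own z axis and vertical below 0.08 rad and z of cap_center in the frame of jar_center between 0.088 and 0.13 m and horizontal distance between cap_center and jar_center below 0.015 m and angle between cap_center's own z axis and vertical below 0.2 rad and angle between the x axis of cap_center and the x axis of jar_center, either way round above 0.87 rad and contact force between the fingers and cap above 2 N and contact force between cap and jar below 0.2 N and linear speed of cap below 0.03 m/s); the arm keeps its last pose, push and grip.
It fails at once if another thing on the bench is moved more than 25 mm (distance of any of screwdriver, wrench, tin, flask, carton, collar from where it was at the start of the episode above 0.025 m).
It fails at once if the jar is tipped over (angle between jar_center's own z axis and vertical above 0.6 rad).
It also fails if it takes over 48 s, if anything falls off the work surface, if the arm or the gripper's body presses on something with over 40 N, if the wrist force passes 120 N, or if a joint passes its speed limit or range.

ROBOT

A 6-joint arm with a two-finger parallel gripper is mounted at the origin on the work surface. World frame = base frame: x ahead of the robot, y to its left, z up, the work surface at z = 0. Lengths are in m, angles in rad, forces in N, time in s.
With the tool pointing down it reaches from about 0.325 to 0.775 m from the base axis. Payload 9.3 kg.
Tool frame: the origin (TCP) lies at the very end of the fingers, on their centre line; the grasp point (between the pads) lies 19 mm behind it (robot.tcp_to_grasp is the distance from the TCP to the grasp point, in m); x points along the fingers, z is the direction in which the jaws open and shut, and the axes are right-handed (so a half turn about x gives the same grasp; the last joint's range is limited). The gripper opens to 85 mm and grips with 20 to 120 N. Pads are 22 mm wide; open, the fingers measure 114 mm over their backs; the gripper's body (76 mm by 85 mm) begins 54 mm behind the grasp point. The pads swing forward as they close: fully open they stand 13 mm farther back than shut.
Start: joints at [1.058, 0.259, 0.021, 1.334, 0, 1.418], TCP at [0.194, 0.515, 0.231] pointing down, gripper open.
Joint ranges: [-3.04, 3.04], [-0.91, 1.82], [-1.04, 1.36], [-1.92, 1.95], [-1.52, 1.45], [-3.14, 3.14]. Speed limits (rad/s): [2.22, 2.22, 2.79, 3.14, 3.14, 3.14].

INTERFACE

Orientations are given as a rotation vector (axis times angle).
In Python, from workcell import robot, snapshot, calibration gives the robot as it stands.
- The arm moves only by the tool servo_tool, never from a script. Its arguments are lists of equal length, an entry for each row: "dp": the shift along the tool's x, y, z in cm, a list of three; "roll": the turn about the tool's x in degrees. A call has 1 to 20 rows; each row shifts and turns the pose as measured when the row begins, along the tool's axes as they then stand; what a row does not reach is not made up. A row lasts 1/10 s, in which the tool goes at most 50 mm and 8.59 degrees, less where a joint would pass 70% of its speed; a pose out of reach is approached as far as the arm can. A call is refused whole if a number of a shift passes 5 or a number of a turn 8.59, either way. A call with a gripper value outside its range is refused whole. "jaw" is the opening, from -1 (shut) to 1 (fully open), set as the call begins (left out, the last holds). The fingers move at their own pace and stop on an object; "force" is the grip in N (left out, the last holds). Time passes only in rows, so rows that do not move let the fingers close. It gives the time, the measured TCP pose, the force and the opening at its end, in the units of the state.
- robot.read_state(): the state, without advancing time (a new reading comes with each control period).
- snapshot(name): name is "scene" or "top" or "wrist"; returns (picture, depth): 384x512x3 uint8, red, green, blue; 384x512 float32, m along the optical axis (not along the pixel's ray), 0 where there is no reading.
- calibration(name): a dict with "vertical_fov" (degrees; the focal length in pixels is half the picture's height over the tangent of half this angle, whatever the lens; pixels are square), "cx", "cy" (the principal point, pixels), "extrinsics" (4x4, takes a point from camera to world coordinates); the wrist camera has in their place "T_tool_cam" (4x4, takes a point from camera to tool coordinates, whose origin is the TCP and whose axes are the tool frame's). Camera axes: x right, y down, z forward; pixel columns grow to the right and rows downward; lengths in m; the calibration is good to about 2 mm. A picture is of the moment at which its call begins: read the wrist's pose just before it. calibration takes no time and is no camera call.
- robot.finish_job(): hands the job in, once; it reports no verdict.
The state is a dict: "clock": time; "joint_positions": joint angles; "dq": joint speeds; "joint_torque": joint torques, N m; "tool_pos": TCP position; "ee_rot": TCP orientation; "force": force on the tool from outside, world axes, zero at the start; "wrist_torque": the same for the moment, N m; "gripper_width": finger opening in m.
Only numpy, scipy, OpenCV 4.12 (cv2) and the standard library are available. Lean on these libraries where they do the work, as an engineer would, in place of code of your own. Each camera call takes 0.05 s, during which the arm holds its last target.

## Working session

There is one attempt and no reset: what is moved stays moved. The work goes in short steps, Python scripts to look and compute and a tool call to move; the robot and the scene stay as the last step left them, time stands still between calls to the robot, and variables do not carry over. Pictures are saved under pics/ and viewed, and the job is handed in when it is done.

Besides the shell and the picture viewer there is one more tool, called after "Request:" by a JSON object that holds its "op" and its "data". servo_tool: Moves the arm, as the interface text tells. Its arguments: {"type":"object","properties":{"dp":{"type":"array","items":{"type":"array","items":{"type":"number"}}},"roll":{"type":"array","items":{"type":"number"}},"jaw":{"type":"number"},"force":{"type":"number"}},"required":["dp","roll"]}

```bash
ls; mkdir -p pics; python3 - <<'E'
from workcell import robot, snapshot, calibration
import cv2,numpy as np
print(robot.read_state())
for n in("scene","top","wrist"):
    print(n,calibration(n))
    p,d=snapshot(n); cv2.imwrite(f"pics/{n}0.png",p[:,:,::-1]); np.save(f"{n}0_d.npy",d); np.save(f"{n}0_p.npy",p)
E
```

```text
pics
{'clock': 0.0, 'joint_positions': array([ 1.05839923e+00,  2.59187383e-01,  2.07533113e-02,  1.33368931e+00,
       -9.96898652e-06,  1.41816227e+00]), 'dq': array([-6.02288991e-04,  1.93747282e-05, -1.46368552e-03,  3.82535365e-04,
        9.88377308e-04,  1.09576532e-03]), 'joint_torque': array([ 2.63768015e-06, -5.55644524e+01,  3.44523096e+01,  1.38447675e-02,
       -2.46038244e-04, -4.41121119e-05]), 'tool_pos': array([0.19351418, 0.51453209, 0.23066545]), 'ee_rot': array([-0.94088097,  1.35941019,  0.93990679]), 'force': array([-0.2340878 ,  0.59065512, -0.9227267 ]), 'wrist_torque': array([-0.0272648 ,  0.04270982, -0.04284195]), 'gripper_width': 0.08561293549003494}
scene {'vertical_fov': 52.89515655327412, 'cx': 254.164056214604, 'cy': 195.28272905241337, 'extrinsics': array([[-0.33937369,  0.8040217 , -0.48823622,  1.04903777],
       [ 0.94062455,  0.28613232, -0.1826301 ,  0.21502132],
       [-0.0071384 , -0.52122682, -0.85338833,  0.96256576],
       [ 0.        ,  0.        ,  0.        ,  1.        ]])}
top {'vertical_fov': 48.4349101120168, 'cx': 254.35431116220937, 'cy': 190.88398098171817, 'extrinsics': array([[ 0.01555659, -0.98857113,  0.1499504 ,  0.35191822],
       [-0.99981626, -0.01369987,  0.01340733,  0.00876823],
       [-0.01119979, -0.15013142, -0.98860261,  1.35801476],
       [ 0.        ,  0.        ,  0.        ,  1.        ]])}
wrist {'vertical_fov': 58.574194267166746, 'cx': 255.8331434489524, 'cy': 191.74564547687686, 'T_tool_cam': array([[ 6.45504968e-04, -2.80216917e-01,  9.59936489e-01,
        -1.43716813e-01],
       [ 2.48536658e-04, -9.59936614e-01, -2.80217121e-01,
         7.13274766e-02],
       [ 9.99999761e-01,  4.19460950e-04, -5.49999678e-04,
        -1.12330156e-03],
       [ 0.00000000e+00,  0.00000000e+00,  0.00000000e+00,
         1.00000000e+00]])}
```

View pics/top0.png

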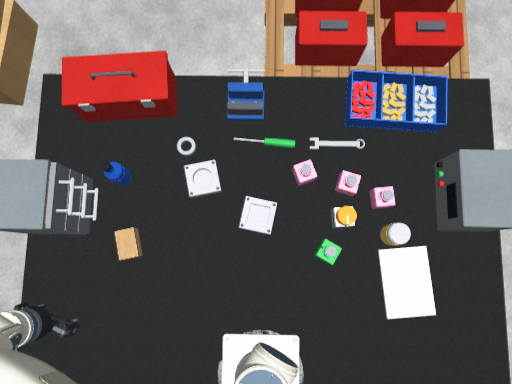

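View pics/scene0.png

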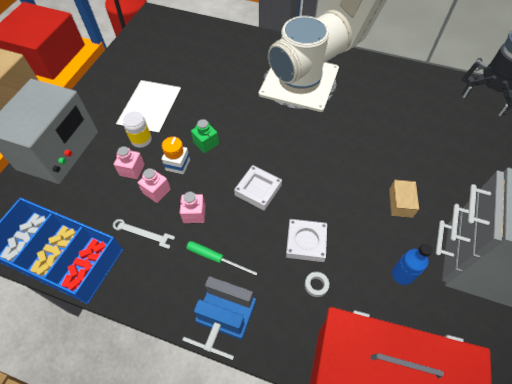

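View pics/wrist0.png

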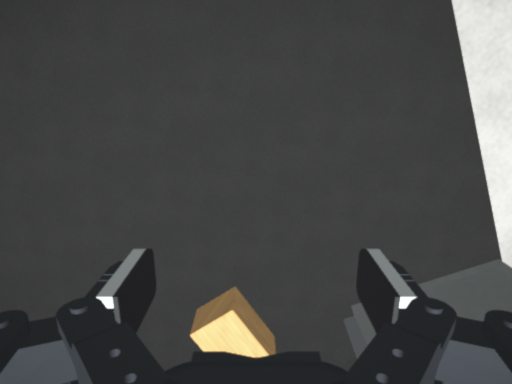

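The top view shows the jar with the orange cap at (345,216) and the square nest at (258,215). The round nest is at (202,178). The look-alikes are green at (329,251) and pink at (348,182), (383,197) and (305,172), and the tin is at (396,234). Next I'll measure.

```bash
cat > h.py <<'E'
import numpy as np,cv2
from workcell import calibration
from scipy.spatial.transform import Rotation as R
def cam(n,st=None):
    c=calibration(n); f=192/np.tan(np.radians(c["vertical_fov"]/2))
    if n=="wrist":
        T=np.eye(4);T[:3,:3]=R.from_rotvec(st["ee_rot"]).as_matrix();T[:3,3]=st["tool_pos"];T=T@c["T_tool_cam"]
    else: T=c["extrinsics"]
    return f,c["cx"],c["cy"],T
def plane(C,uv,z):
    f,cx,cy,T=C; uv=np.atleast_2d(uv).astype(float)
    d=np.c_[(uv[:,0]-cx)/f,(uv[:,1]-cy)/f,np.ones(len(uv))]@T[:3,:3].T
    return T[:3,3]+d*((z-T[2,3])/d[:,2])[:,None]
def proj(C,P):
    f,cx,cy,T=C; P=np.atleast_2d(P); q=(P-T[:3,3])@T[:3,:3]
    return np.c_[q[:,0]/q[:,2]*f+cx,q[:,1]/q[:,2]*f+cy]
def cloud(C,d):
    f,cx,cy,T=C; v,u=np.mgrid[:384,:512]
    q=np.stack([(u-cx)/f*d,(v-cy)/f*d,d],-1)
    return q@T[:3,:3].T+T[:3,3]
E
python3 - <<'E'
from h import *
for n in("top","scene"):
    C=cam(n);p=np.load(n+"0_p.npy");d=np.load(n+"0_d.npy");X=cloud(C,d)
    hsv=cv2.cvtColor(p,cv2.COLOR_RGB2HSV)
    m=((hsv[...,0]>8)&(hsv[...,0]<24)&(hsv[...,1]>190)&(hsv[...,2]>120)).astype(np.uint8)
    k,l,s,c=cv2.connectedComponentsWithStats(m)
    for i in range(1,k):
        if s[i,4]>40: print(n,s[i],c[i],np.median(X[l==i],0),np.percentile(X[l==i],98,axis=0))
    x0,y0,w,h=(230,150,170,120) if n=="top" else (100,100,230,170)
    cv2.imwrite(f"pics/{n}_crop.png",cv2.resize(p[y0:y0+h,x0:x0+w,::-1],None,fx=4.5 if n=="top" else 3.4,fy=4.5 if n=="top" else 3.4,interpolation=cv2.INTER_CUBIC))
E
```

```text
scene [  0   0  15  13 110] [4.76363636 4.15454545] [-0.04666158 -1.32019115 -0.01182056] [-0.01223513 -1.31311099  0.01280662]
scene [  36   38   69   51 1179] [76.19677693 65.09923664] [-0.27745493 -1.34759945 -0.52056064] [-0.10866926 -1.31255537 -0.49880536]
scene [162 137  21  22 345] [172.12463768 147.67826087] [ 0.48316606 -0.24222744  0.09935398] [ 0.50347548 -0.22082696  0.10424704]
scene [  0 154   8  19  88] [  2.46590909 162.59090909] [ 0.41850586 -1.32081873 -0.54439707] [ 0.4598521  -1.31118474 -0.51508896]
```

View pics/top_crop.png

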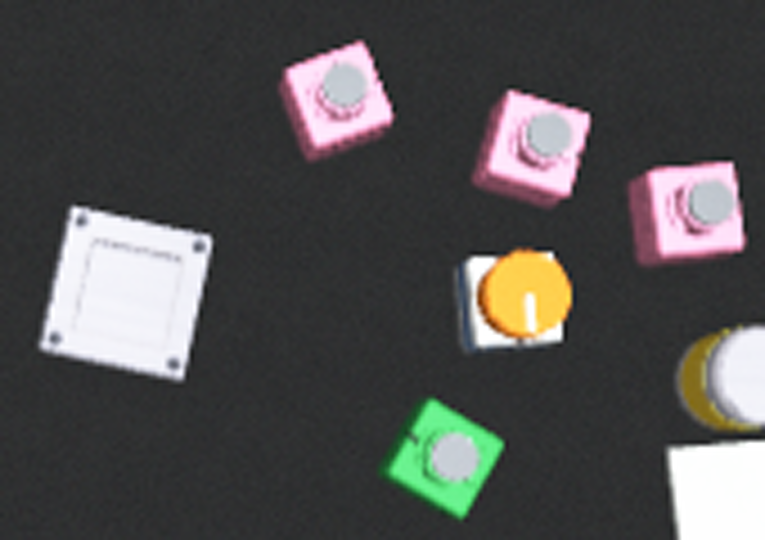

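View pics/scene_crop.png

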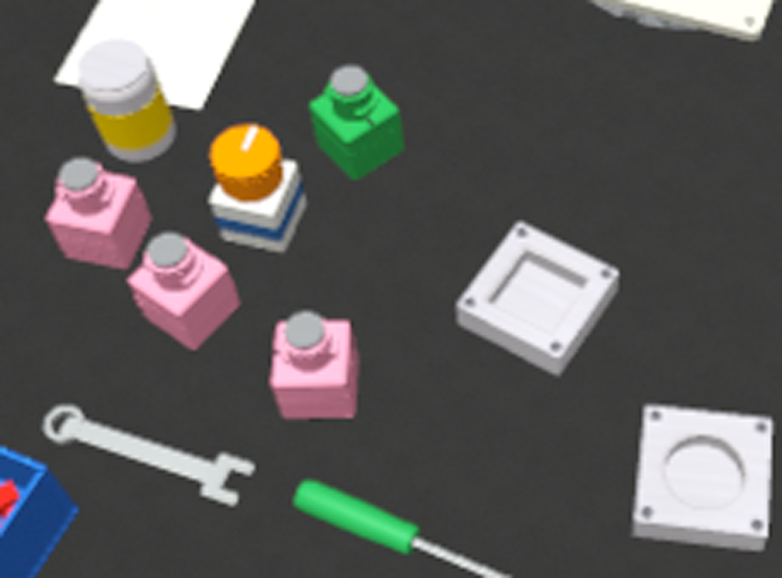

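```bash
python3 - <<'E'
from h import *
def quad(m):
    cs,_=cv2.findContours(m,cv2.RETR_EXTERNAL,cv2.CHAIN_APPROX_NONE); return max(cs,key=cv2.contourArea)
for n,roi,o in(("top",(238,190,42,50),None),("scene",(233,163,52,50),None)):
    C=cam(n);p=np.load(n+"0_p.npy");hsv=cv2.cvtColor(p,cv2.COLOR_RGB2HSV)
    # nest
    m=((hsv[...,1]<60)&(hsv[...,2]>(205 if n=="top" else 200))).astype(np.uint8)
    if n=="top": m=((hsv[...,1]<60)&(hsv[...,2]>150)).astype(np.uint8)
    x,y,w,h=roi; z=np.zeros_like(m); z[y:y+h,x:x+w]=m[y:y+h,x:x+w]
    c=quad(z)
    P=plane(C,c[:,0],0.03)[:,:2].astype(np.float32)
    r=cv2.minAreaRect(P); print(n,"nest",r)
    x,y,w,h=(325,195,40,45) if n=="top" else (155,130,40,50)
    m=((hsv[...,0]>8)&(hsv[...,0]<26)&(hsv[...,1]>150)&(hsv[...,2]>100)).astype(np.uint8)
    z=np.zeros_like(m); z[y:y+h,x:x+w]=m[y:y+h,x:x+w]
    c=quad(z); print(cv2.boundingRect(c))
    P=plane(C,c[:,0],0.101)[:,:2].astype(np.float32); print(n,"cap top",cv2.minEnclosingCircle(P),cv2.minAreaRect(P))
    # white line
    wl=((hsv[...,1]<90)&(hsv[...,2]>200)).astype(np.uint8)
    hull=np.zeros_like(m); cv2.fillPoly(hull,[cv2.convexHull(c)],1)
    hull=cv2.erode(hull,np.ones((3,3)))
    v,u=np.nonzero(wl&hull); Q=plane(C,np.c_[u,v],0.101)[:,:2]; print("line",len(u),Q.mean(0), (Q.max(0)-Q.min(0)))
    # jar shoulder
    ws=((hsv[...,1]<70)&(hsv[...,2]>190)).astype(np.uint8); z=np.zeros_like(m); z[y:y+h,x:x+w]=ws[y:y+h,x:x+w]|m[y:y+h,x:x+w]
    P=plane(C,quad(z)[:,0],0.06)[:,:2].astype(np.float32); print("shoulder approx",cv2.minAreaRect(P))
from workcell import robot
s=robot.read_state(); print(R.from_rotvec(s["ee_rot"]).as_matrix().round(3))
E
```

```text
top nest ((0.4786548316478729, 0.015056107193231583), (0.10092803835868835, 0.10270695388317108), 78.43413543701172)
(336, 205, 21, 20)
top cap top ((0.4753670394420624, -0.2454989105463028), 0.03064158372581005) ((0.4754360020160675, -0.2455633580684662), (0.05348654091358185, 0.06008915603160858), 27.09341812133789)
line 17 [ 0.4634226  -0.24943419] [0.02362111 0.00333824]
shoulder approx ((0.47728875279426575, -0.25163501501083374), (0.06341706216335297, 0.06643784046173096), 4.460732936859131)
scene nest ((0.47749999165534973, 0.013338375836610794), (0.10023671388626099, 0.09975303709506989), 78.49352264404297)
(161, 136, 22, 23)
scene cap top ((0.4827427864074707, -0.24304704368114471), 0.04120961204171181) ((0.4822671413421631, -0.24237489700317383), (0.08184471726417542, 0.05770517885684967), 41.02788543701172)
line 15 [ 0.46078528 -0.2520031 ] [0.02047974 0.00653361]
shoulder approx ((0.46151360869407654, -0.2606936991214752), (0.090723916888237, 0.08020909875631332), 5.218631267547607)
[[-0.    -0.936  0.352]
 [-0.001  0.352  0.936]
 [-1.     0.    -0.001]]
```

Request:
{"op": "servo_tool", "data": {"dp": [[0,-3.27,-3.79],[0,-3.27,-3.79],[0,-3.27,-3.79],[0,-3.27,-3.79],[0,-3.27,-3.79],[0,-3.27,-3.79],[0,-3.27,-3.79],[0,-3.27,-3.79],[0,-3.27,-3.79],[0,-3.27,-3.79],[0,-3.27,-3.79],[0,-3.27,-3.79],[0,-3.27,-3.79],[0,-3.27,-3.79],[0,-2.5,-2.8],[0,0,0]], "roll": [0,0,0,0,0,0,0,0,0,0,0,0,0,0,0,0], "jaw": 1, "force": 60}}

```text
clock: 1.75
tool_pos: [0.4487, -0.1844, 0.2286]
ee_rot: [-0.946, 1.357, 0.941]
force: [-0.0, 0.9, 0.2]
gripper_width: 0.0853
```

Request:
{"op": "servo_tool", "data": {"dp": [[0,-2.3,-2.5],[0,-2.3,-2.5],[0,0,0]], "roll": [0,0,0]}}

```text
clock: 2.05
tool_pos: [0.4744, -0.2494, 0.2278]
ee_rot: [-0.944, 1.358, 0.942]
force: [-0.1, 0.4, 0.5]
gripper_width: 0.0855
```

```bash
cat > look.py <<'E'
import sys
from h import *
from workcell import robot,snapshot
k=sys.argv[1]
s=robot.read_state(); p,d=snapshot("wrist")
cv2.imwrite(f"pics/w{k}.png",p[:,:,::-1]); np.savez(f"w{k}.npz",p=p,d=d,tool_pos=s["tool_pos"],ee_rot=s["ee_rot"])
C=cam("wrist",s);M=R.from_rotvec(s["ee_rot"]).as_matrix()
print(s["clock"],s["tool_pos"],"q6",s["joint_positions"][5],"jawyaw",np.degrees(np.arctan2(M[1,2],M[0,2])),"F",s["force"],s["wrist_torque"],"w",s["gripper_width"])
print(M.round(4))
E
python3 look.py 1
```

```text
2.05 [ 0.47436617 -0.24938627  0.22776535] q6 -0.2833291069034083 jawyaw 69.57585183888764 F [-0.13063962  0.37898947  0.4676912 ] [ 0.00752746 -0.0094466   0.00553718] w 0.08550213305740911
[[-7.000e-04 -9.371e-01  3.490e-01]
 [-1.400e-03  3.490e-01  9.371e-01]
 [-1.000e+00  2.000e-04 -1.500e-03]]
```

View pics/w1.png

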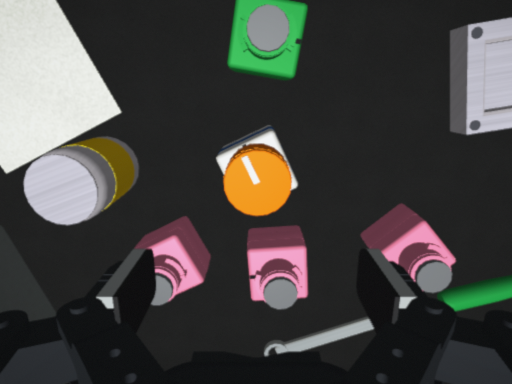

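```bash
cat > capm.py <<'E'
import sys
from h import *
D=np.load(f"w{sys.argv[1]}.npz");p=D["p"];C=cam("wrist",{"ee_rot":D["ee_rot"],"tool_pos":D["tool_pos"]})
zt=float(sys.argv[2]) # cap top height
hsv=cv2.cvtColor(p,cv2.COLOR_RGB2HSV)
m=((hsv[...,0]>8)&(hsv[...,0]<26)&(hsv[...,1]>150)&(hsv[...,2]>90)).astype(np.uint8)
cs,_=cv2.findContours(m,cv2.RETR_EXTERNAL,cv2.CHAIN_APPROX_NONE);c=max(cs,key=cv2.contourArea)
full=np.zeros_like(m);cv2.fillPoly(full,[cv2.convexHull(c)],1)
# top face: bright orange
t=((hsv[...,2]>215)&(full>0)).astype(np.uint8)
cs,_=cv2.findContours(t,cv2.RETR_EXTERNAL,cv2.CHAIN_APPROX_NONE);ct=max(cs,key=cv2.contourArea)
P=plane(C,ct[:,0],zt)[:,:2].astype(np.float32);print("top circle",cv2.minEnclosingCircle(P),cv2.fitEllipse(P))
P=plane(C,c[:,0],zt)[:,:2].astype(np.float32);print("all orange",cv2.fitEllipse(P))
f2=cv2.erode(full,np.ones((3,3)))
v,u=np.nonzero((hsv[...,1]<110)&(hsv[...,2]>180)&(f2>0));Q=plane(C,np.c_[u,v],zt)[:,:2].astype(np.float32)
r=cv2.minAreaRect(Q);vx,vy,_,_=cv2.fitLine(Q,cv2.DIST_L2,0,.01,.01).ravel();print("line",len(u),Q.mean(0),r,"dir",np.degrees(np.arctan2(vy,vx)))
bb=cv2.boundingRect(c);print(bb)
x,y,w,h=bb;x-=25;y-=40;w+=50;h+=80;x=max(x,0);y=max(y,0)
k=min(800/w,600/h);cv2.imwrite(f"pics/w{sys.argv[1]}crop.png",cv2.resize(p[y:y+h,x:x+w,::-1],None,fx=k*.99,fy=k*.99,interpolation=cv2.INTER_CUBIC));print(x,y,k*.99)
E
python3 capm.py 1 0.101
python3 - <<'E'
from h import *
D=np.load("w1.npz");p=D["p"];d=D["d"];C=cam("wrist",{"ee_rot":D["ee_rot"],"tool_pos":D["tool_pos"]})
X=cloud(C,d)
hsv=cv2.cvtColor(p,cv2.COLOR_RGB2HSV)
for nm,lo,hi in(("pink",160,179),("green",50,75)):
    m=((hsv[...,0]>=lo)&(hsv[...,0]<=hi)&(hsv[...,1]>60)&(hsv[...,2]>80)).astype(np.uint8)
    k,l,s,c=cv2.connectedComponentsWithStats(m)
    for i in range(1,k):
        if s[i,4]>300:
            q=X[l==i]; print(nm,c[i],np.percentile(q,2,axis=0).round(3),np.percentile(q,98,axis=0).round(3))
for uv in((62,185),(278,290),(158,290),(433,275),(258,190)): print(uv,X[uv[1],uv[0]].round(3))
E
```

```text
top circle ((0.47383156418800354, -0.24962174892425537), 0.02804679423570633) ((0.47451168298721313, -0.24983948469161987), (0.05350206047296524, 0.054561205208301544), 171.73402404785156)
all orange ((0.4732288420200348, -0.249513640999794), (0.054805077612400055, 0.05985342338681221), 69.7143783569336)
line 214 [ 0.4619513  -0.25128362] ((0.4621008336544037, -0.2512553334236145), (0.02460298128426075, 0.005508843809366226), 5.296608924865723) dir 5.769203
(223, 145, 68, 72)
198 105 3.907894736842105
pink [406.74368231 240.18883643] [ 0.576 -0.167  0.007] [ 0.625 -0.099  0.092]
pink [177.82461445 254.4538857 ] [ 0.505 -0.395  0.007] [ 0.564 -0.341  0.09 ]
pink [276.43964316 258.84137162] [ 0.546 -0.298  0.002] [ 0.614 -0.233  0.09 ]
green [266.20572988  39.81364256] [ 0.339 -0.236  0.057] [ 0.402 -0.168  0.091]
green [478.46526151 295.30523029] [ 0.7   -0.1    0.001] [ 0.743 -0.026  0.027]
(62, 185) [ 0.42  -0.4    0.101]
(278, 290) [ 0.577 -0.268  0.096]
(158, 290) [ 0.539 -0.37   0.097]
(433, 275) [ 0.611 -0.131  0.096]
(258, 190) [ 0.48  -0.251  0.103]
```

View pics/w1crop.png

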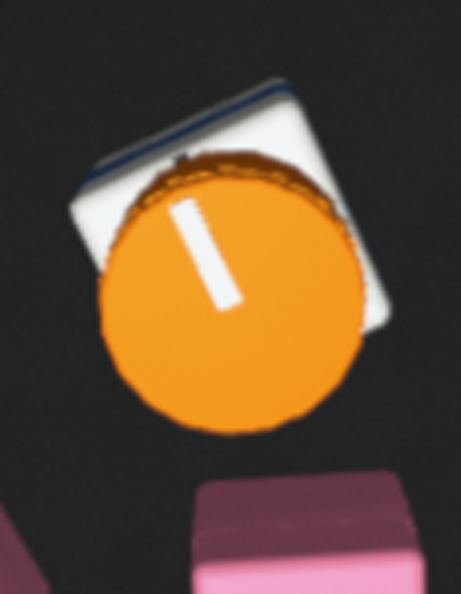

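Request:
{"op": "servo_tool", "data": {"dp": [[4,0,0],[4,0,0],[3.5,0,0],[2.5,0,0],[1,0,0],[0.5,0,0],[0,0,0]], "roll": [0,0,0,0,0,0,0]}}

```text
clock: 2.8
tool_pos: [0.472, -0.2407, 0.0709]
ee_rot: [-0.947, 1.355, 0.945]
force: [-0.6, 0.2, -0.1]
gripper_width: 0.0855
```

```bash
python3 look.py 2
```

```text
2.8 [ 0.47201395 -0.24066527  0.07086059] q6 -0.27822207790000136 jawyaw 69.84224427912913 F [-0.6128905   0.18033972 -0.10423847] [0.03638513 0.00149528 0.00256443] w 0.0855221350987401
[[ 1.100e-03 -9.387e-01  3.446e-01]
 [-6.000e-04  3.446e-01  9.387e-01]
 [-1.000e+00 -1.200e-03 -2.000e-04]]
```

View pics/w2.png

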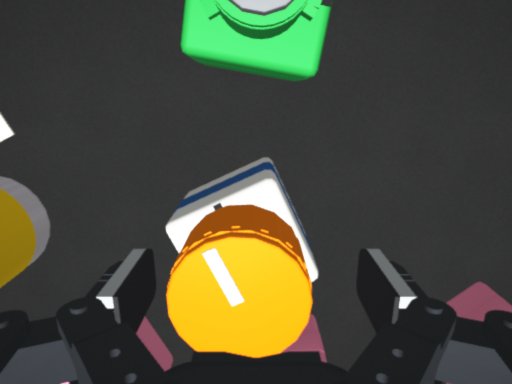

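```bash
python3 capm.py 2 0.101
```

```text
top circle ((0.4734877049922943, -0.24918001890182495), 0.0296123418956995) ((0.4730580449104309, -0.24900370836257935), (0.05553307384252548, 0.05611211806535721), 142.327880859375)
all orange ((0.4699578583240509, -0.24766594171524048), (0.05510760843753815, 0.06550756841897964), 65.25405883789062)
line 916 [ 0.4624975 -0.2514944] ((0.4628288149833679, -0.25147393345832825), (0.024960866197943687, 0.0057443613186478615), 5.073342323303223) dir 5.0447593
(166, 205, 147, 154)
141 165 2.5384615384615388
```

Request:
{"op": "servo_tool", "data": {"dp": [[0.3,-0.5,-0.8],[0.3,0,0],[0,0,0]], "roll": [0,0,0]}}

```text
clock: 3.15
tool_pos: [0.476, -0.252, 0.068]
ee_rot: [-0.952, 1.353, 0.94]
force: [0.2, 0.1, 0.6]
gripper_width: 0.0855
```

Request:
{"op": "servo_tool", "data": {"dp": [[0.4,0.3,0.2],[0,0,0],[0,0,0]], "roll": [0,0,0]}}

```text
clock: 3.45
tool_pos: [0.4738, -0.2493, 0.0641]
ee_rot: [-0.952, 1.353, 0.939]
force: [-1.2, -0.3, 0.6]
gripper_width: 0.0853
```

```bash
python3 look.py 3;python3 capm.py 3 0.101
```

```text
3.45 [ 0.47383661 -0.24929542  0.06405758] q6 -0.2888894391436641 jawyaw 69.81515358985992 F [-1.19874962 -0.29802185  0.61383356] [ 0.01897991 -0.04734821 -0.04592469] w 0.08533369495180304
[[ 0.0067 -0.9386  0.345 ]
 [-0.0049  0.345   0.9386]
 [-1.     -0.008  -0.0023]]
top circle ((0.47333428263664246, -0.24924896657466888), 0.029233399778604507) ((0.4724937379360199, -0.2489577680826187), (0.05411938577890396, 0.05643362179398537), 160.45013427734375)
all orange ((0.4694664180278778, -0.247976154088974), (0.05529017373919487, 0.06379085034132004), 70.35038757324219)
line 1036 [ 0.4625467  -0.25127816] ((0.4621866047382355, -0.23843896389007568), (0.02507573366165161, 0.03226100280880928), 2.7921395301818848) dir 6.7504873
(181, 200, 156, 159)
156 160 2.4853556485355646
```

View pics/w3.png

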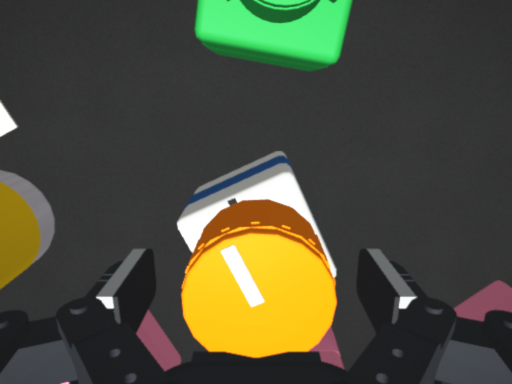

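Request:
{"op": "servo_tool", "data": {"dp": [[0,0,0],[0,0,0],[0,0,0],[0,0,0],[0,0,0],[0,0,0],[0,0,0],[0,0,0]], "roll": [0,0,0,0,0,0,0,0], "jaw": -1, "force": 80}}

```text
clock: 4.3
tool_pos: [0.4739, -0.2489, 0.0645]
ee_rot: [-0.952, 1.352, 0.939]
force: [-0.4, 1.4, 0.1]
gripper_width: 0.0547
```

```bash
python3 look.py 4
```

```text
4.3 [ 0.47394413 -0.24890645  0.06448484] q6 -0.2889597065634354 jawyaw 69.85175790280104 F [-0.39022009  1.40990974  0.06969706] [0.03848353 0.05231726 0.03229934] w 0.054679330617811384
[[ 0.007  -0.9388  0.3444]
 [-0.0048  0.3444  0.9388]
 [-1.     -0.0082 -0.0021]]
```

View pics/w4.png

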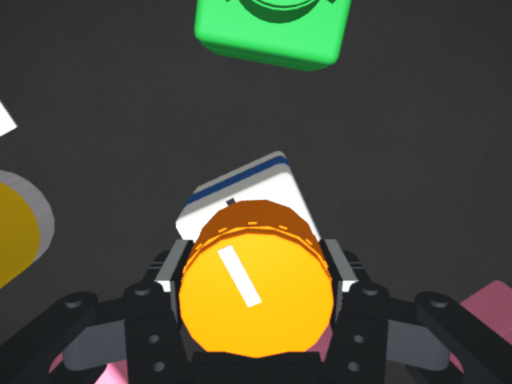

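```bash
python3 capm.py 4 0.101
```

```text
top circle ((0.4734523594379425, -0.24980974197387695), 0.02926119975745678) ((0.47257909178733826, -0.24962317943572998), (0.05431463569402695, 0.056167565286159515), 156.1939697265625)
all orange ((0.46949639916419983, -0.2484678328037262), (0.05549295246601105, 0.0639301985502243), 68.90019226074219)
line 1024 [ 0.46254313 -0.2520703 ] ((0.46284914016723633, -0.2520517408847809), (0.02499796263873577, 0.00570357870310545), 4.9612345695495605) dir 5.022374
(178, 200, 156, 159)
153 160 2.4853556485355646
```

Request:
{"op": "servo_tool", "data": {"dp": [[-1,0,0],[-2,0,0],[-3,0,0],[-2,0,0],[-1,0,0],[0,0,0]], "roll": [0,0,0,0,0,0]}}

```text
clock: 4.95
tool_pos: [0.4709, -0.2471, 0.1563]
ee_rot: [-0.946, 1.356, 0.946]
force: [-0.2, 0.6, -6.7]
gripper_width: 0.0545
```

Request:
{"op": "servo_tool", "data": {"dp": [[0,0.8,2.3],[0,1.6,4.6],[0,1.6,4.6],[0,0.8,2.3],[0,0,0],[0,0,0],[0,0,0],[0,0,0]], "roll": [0,0,0,0,5.5,5.5,5.5,0]}}

```text
clock: 5.75
tool_pos: [0.4694, -0.0943, 0.1476]
ee_rot: [-0.71, 1.457, 0.727]
force: [-0.5, -0.0, -5.5]
gripper_width: 0.0548
```

```bash
python3 look.py 5; python3 capm.py 5 0.193
```

```text
5.75 [ 0.4693947  -0.09425023  0.147552  ] q6 0.2771516261418266 jawyaw 52.691034443403844 F [-0.50036479 -0.02855144 -5.46362081] [-0.04864204 -0.05177914  0.04388631] w 0.054792540795361874
[[-0.0119 -0.7953  0.6061]
 [ 0.0053  0.6061  0.7954]
 [-0.9999  0.0127 -0.003 ]]
top circle ((0.46494945883750916, -0.09233830869197845), 0.02625446766614914) ((0.4646033048629761, -0.0917901024222374), (0.04756404459476471, 0.051046695560216904), 148.82598876953125)
all orange ((0.46167346835136414, -0.0896705761551857), (0.050694115459918976, 0.05780879780650139), 50.651123046875)
line 980 [ 0.45487848 -0.09113694] ((0.4551786184310913, -0.09120412170886993), (0.005021293181926012, 0.022697990760207176), 78.1563949584961) dir -11.882148
(178, 200, 156, 158)
153 160 2.495798319327731
```

View pics/w5.png

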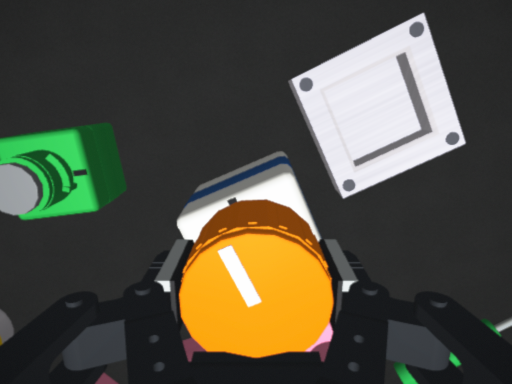

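```bash
cat > nest.py <<'E'
import sys
from h import *
D=np.load(f"w{sys.argv[1]}.npz");p=D["p"];C=cam("wrist",{"ee_rot":D["ee_rot"],"tool_pos":D["tool_pos"]})
hsv=cv2.cvtColor(p,cv2.COLOR_RGB2HSV)
m=((hsv[...,1]<50)&(hsv[...,2]>150)).astype(np.uint8)
m=cv2.morphologyEx(m,cv2.MORPH_CLOSE,np.ones((5,5)));m[:,:int(sys.argv[2])]=0
cs,_=cv2.findContours(m,cv2.RETR_EXTERNAL,cv2.CHAIN_APPROX_NONE);c=max(cs,key=cv2.contourArea)
print(cv2.contourArea(c),cv2.boundingRect(c))
P=plane(C,c[:,0],0.03)[:,:2].astype(np.float32);print("block",cv2.minAreaRect(P))
f=np.zeros_like(m);cv2.fillPoly(f,[cv2.convexHull(c)],1)
g=((hsv[...,2]<140)&(f>0)).astype(np.uint8)
k,l,s,cc=cv2.connectedComponentsWithStats(g);pts=[]
for i in range(1,k):
    if 60<s[i,4]<350 and s[i,2]<20 and s[i,3]<20: pts.append(plane(C,cc[i],0.03)[0,:2]);print(cc[i],s[i,4],pts[-1])
if len(pts)==4: print("bolts",np.mean(pts,0),cv2.minAreaRect(np.float32(pts)))
E
python3 nest.py 5 280
```

```text
18649.0 (292, 13, 174, 185)
block ((0.47825485467910767, 0.013437286019325256), (0.10100605338811874, 0.10075588524341583), 78.52291107177734)
[416.21428571  29.12337662] 154 [0.4453247  0.06336538]
[305.73170732  84.18699187] 123 [ 0.42859967 -0.01938068]
[452.18965517 138.18103448] 116 [0.52812007 0.04660541]
[348.60204082 184.90816327] 98 [ 0.51130483 -0.03610868]
bolts [0.47833732 0.01362036] ((0.4783478379249573, 0.013614799827337265), (0.08441939949989319, 0.08447465300559998), 78.55644989013672)
```

```bash
python3 capm.py 5 0.184; python3 capm.py 5 0.184 >/dev/null; python3 - <<'E'
from h import *
for k,c in(("4",(0.4726,-0.2497,0.101)),):
    D=np.load(f"w{k}.npz");M=R.from_rotvec(D["ee_rot"]).as_matrix();print((M.T@(np.array(c)-D["tool_pos"])).round(4))
E
```

```text
top circle ((0.46957483887672424, -0.09592718631029129), 0.028628138825297356) ((0.46919721364974976, -0.09532920271158218), (0.051880862563848495, 0.05567959323525429), 148.8260040283203)
all orange ((0.4660014808177948, -0.09301730990409851), (0.05529501289129257, 0.06305541098117828), 50.651119232177734)
line 980 [ 0.45858958 -0.09461664] ((0.45891717076301575, -0.09469004720449448), (0.0054770102724432945, 0.02475801855325699), 78.15640258789062) dir -11.882347
(178, 200, 156, 158)
153 160 2.495798319327731
[-0.0365  0.0007 -0.0013]
```

Request:
{"op": "servo_tool", "data": {"dp": [[0.5,1,1.5],[0.5,2,3.1],[0.5,2,3.1],[0.5,0.7,1.3],[0,0,0],[0,0,0]], "roll": [0,0,0,0,-0.5,0]}}

```text
clock: 6.4
tool_pos: [0.4769, 0.0139, 0.1242]
ee_rot: [-0.729, 1.454, 0.749]
force: [0.3, -0.4, -5.4]
gripper_width: 0.0545
```

```bash
python3 look.py 6
```

```text
6.4 [0.47694438 0.01392363 0.12419209] q6 0.4759925176916322 jawyaw 54.19883281652427 F [ 0.33307911 -0.42266404 -5.36364113] [-0.03140625 -0.0641494  -0.03398367] w 0.054544739255969796
[[-0.0161 -0.8109  0.585 ]
 [ 0.0055  0.585   0.811 ]
 [-0.9999  0.0163 -0.0049]]
```

View pics/w6.png

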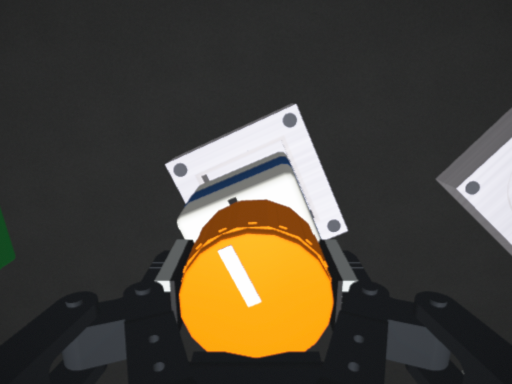

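Request:
{"op": "servo_tool", "data": {"dp": [[0.5,-0.25,0.1],[1,0,0],[0.8,0,0],[0,0,0]], "roll": [0.4,0.4,0,0]}}

```text
clock: 6.85
tool_pos: [0.4795, 0.0105, 0.0991]
ee_rot: [-0.715, 1.459, 0.734]
force: [-0.7, 0.8, -5.5]
gripper_width: 0.0545
```

```bash
python3 look.py 7
```

```text
6.85 [0.47947851 0.01050246 0.09907368] q6 0.4885871754010187 jawyaw 53.1280538215515 F [-0.65757586  0.76967981 -5.53451163] [ 0.04734015 -0.02510998  0.04883127] w 0.05449820945373782
[[-0.016  -0.7998  0.6   ]
 [ 0.0052  0.6     0.8   ]
 [-0.9999  0.0159 -0.0054]]
```

Request:
{"op": "servo_tool", "data": {"dp": [[0,0.2,0.2],[0,0,0],[0.3,0,0],[0.3,0,0],[0,0,0]], "roll": [0,0,0,0,0]}}

```text
clock: 7.4
tool_pos: [0.4798, 0.0133, 0.0944]
ee_rot: [-0.716, 1.457, 0.733]
force: [-1.0, 0.1, -1.1]
gripper_width: 0.0547
```

```bash
python3 look.py 8
```

```text
7.4 [0.47981174 0.0133267  0.09437872] q6 0.4945438011374714 jawyaw 53.13161432958345 F [-0.9835558   0.09277676 -1.14206074] [-0.0005948   0.23521037 -0.02365544] w 0.05468901836043314
[[-0.0133 -0.7999  0.6   ]
 [ 0.0047  0.6     0.8   ]
 [-0.9999  0.0135 -0.0043]]
```

View pics/w8.png

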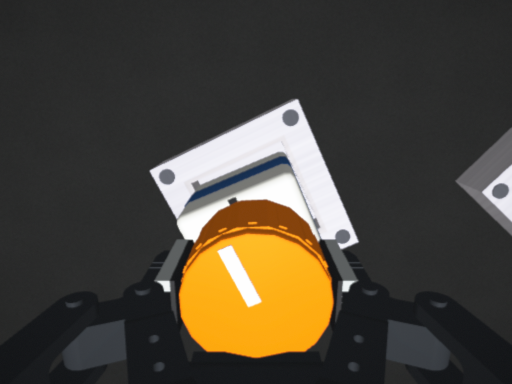

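```bash
python3 - <<'E'
from h import *
D=np.load("w8.npz");p=D["p"];C=cam("wrist",{"ee_rot":D["ee_rot"],"tool_pos":D["tool_pos"]})
hsv=cv2.cvtColor(p,cv2.COLOR_RGB2HSV)
pts=[]
for u,v in((167,177),(291,117),(343,236)):
    w=hsv[v-10:v+11,u-10:u+11,2]<140;y,x=np.nonzero(w);pts.append(plane(C,(u-10+x.mean(),v-10+y.mean()),0.03)[0])
pts=np.array(pts);print(pts,"centre",(pts[0]+pts[2])/2)
x,y,w,h=140,90,240,160
cv2.imwrite("pics/w8z.png",cv2.resize(p[y:y+h,x:x+w,::-1],None,fx=3.3,fy=3.3,interpolation=cv2.INTER_CUBIC))
E
```

```text
[[ 0.42869415 -0.02016967  0.03      ]
 [ 0.44540714  0.06286984  0.03      ]
 [ 0.52891037  0.0450735   0.03      ]] centre [0.47880226 0.01245191 0.03      ]
```

View pics/w8z.png

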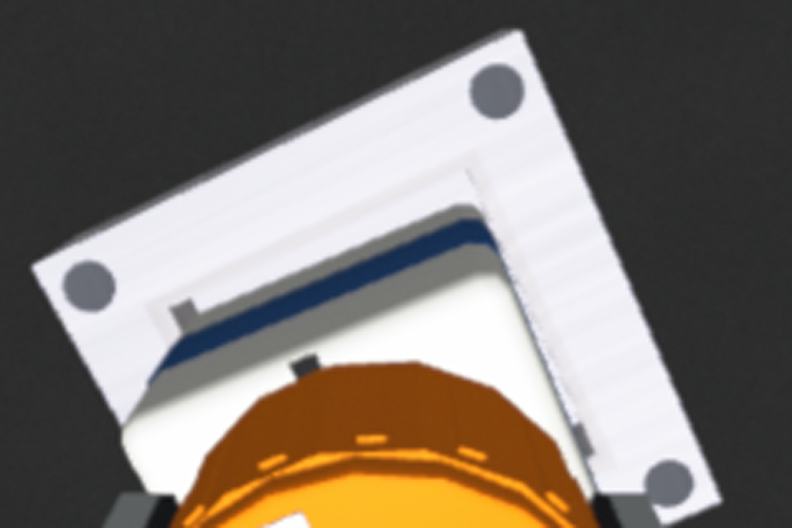

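```bash
python3 - <<'E'
from h import *
D=np.load("w8.npz");p=D["p"];C=cam("wrist",{"ee_rot":D["ee_rot"],"tool_pos":D["tool_pos"]})
x,y,w,h=178,128,150,112
c=p[y:y+h,x:x+w,::-1].astype(float);c=np.clip((c-60)*1.0,0,255)
c=np.where(p[y:y+h,x:x+w,::-1]>190,(p[y:y+h,x:x+w,::-1].astype(float)-190)*3.9,c*0.6).clip(0,255).astype(np.uint8)
o=cv2.resize(c,None,fx=5.3,fy=5.3,interpolation=cv2.INTER_CUBIC)
yaw=np.radians(168.55);ex=np.array([np.cos(yaw),np.sin(yaw)]);ey=np.array([-ex[1],ex[0]])
n=np.array([.4785,.013])
def draw(half,z,col,ctr=n):
    q=np.array([[*(ctr+a*half*ex+b*half*ey),z] for a,b in((1,1),(1,-1),(-1,-1),(-1,1))])
    uv=proj(C,q);pt=((uv-[x,y]+.5)*5.3).astype(int);cv2.polylines(o,[pt],True,col,1)
draw(.0345,.03,(0,255,0));draw(.0315,.027,(0,255,255));draw(.0315,.008,(255,0,255))
cv2.imwrite("pics/w8y.png",o)
E
```

```text
(no output)
```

View pics/w8y.png

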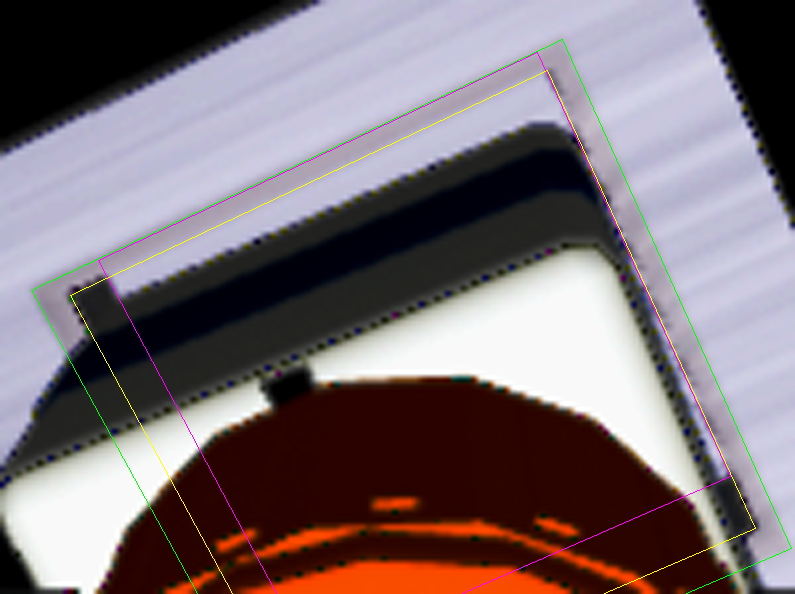

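```bash
cat > ov.py <<'E'
import sys
from h import *
k=sys.argv[1];dx,dy,dyaw=map(float,sys.argv[2:5]) if len(sys.argv)>2 else (0,0,0)
def T(D):
    t=np.eye(4);t[:3,:3]=R.from_rotvec(D["ee_rot"]).as_matrix();t[:3,3]=D["tool_pos"];return t
D4=np.load("w4.npz");D=np.load(f"w{k}.npz");p=D["p"];C=cam("wrist",{"ee_rot":D["ee_rot"],"tool_pos":D["tool_pos"]})
J=np.eye(4);J[:3,:3]=R.from_euler("z",185.05+dyaw,degrees=True).as_matrix();J[:3,3]=(.4733+dx,-.2494+dy,0)
Jn=T(D)@np.linalg.inv(T(D4))@J
print("jar base",Jn[:3,3].round(4),"yaw",np.degrees(np.arctan2(Jn[1,0],Jn[0,0])).round(2),"z axis",Jn[:3,2].round(4))
x,y,w,h=140,90,240,180
o=cv2.resize(p[y:y+h,x:x+w,::-1],None,fx=3.3,fy=3.3,interpolation=cv2.INTER_CUBIC)
def draw(half,z,col,Tm):
    q=np.array([[a*half,b*half,z,1] for a,b in((1,1),(1,-1),(-1,-1),(-1,1))])@Tm.T
    uv=proj(C,q[:,:3]);pt=((uv-[x,y]+.5)*3.3).astype(int);cv2.polylines(o,[pt],True,col,1)
N=np.eye(4);N[:3,:3]=R.from_euler("z",168.55,degrees=True).as_matrix();N[:3,3]=(.4784,.0132,0)
draw(.0345,.03,(0,255,0),N);draw(.0315,.027,(0,200,255),N)
draw(.03,0,(255,0,255),Jn);draw(.03,.06,(255,0,0),Jn)
cv2.imwrite(f"pics/ov{k}_{len(sys.argv)}.png",o)
E
python3 ov.py 8; python3 ov.py 4
```

```text
jar base [0.4778 0.0138 0.0299] yaw 168.33 z axis [ 0.0187 -0.0112  0.9998]
jar base [ 0.4733 -0.2494  0.    ] yaw -174.95 z axis [ 0. -0.  1.]
```

View pics/ov8_2.png

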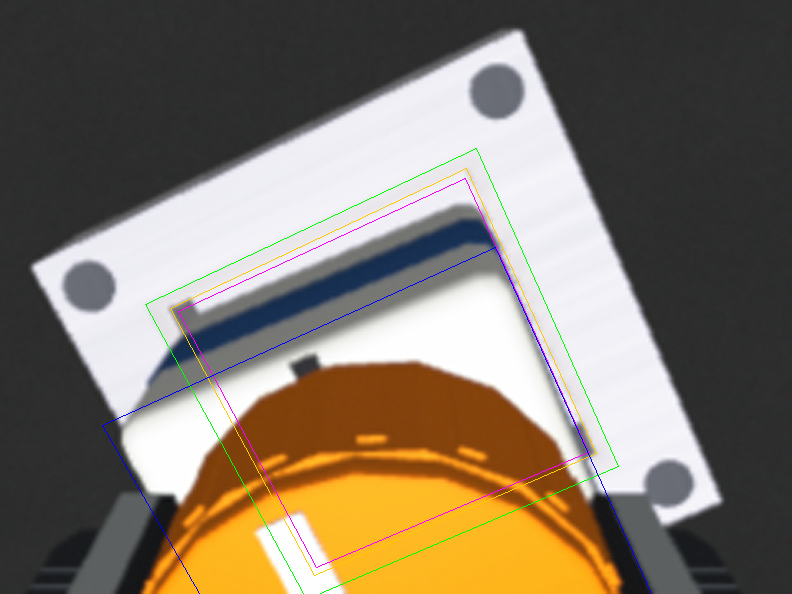

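View pics/ov4_2.png

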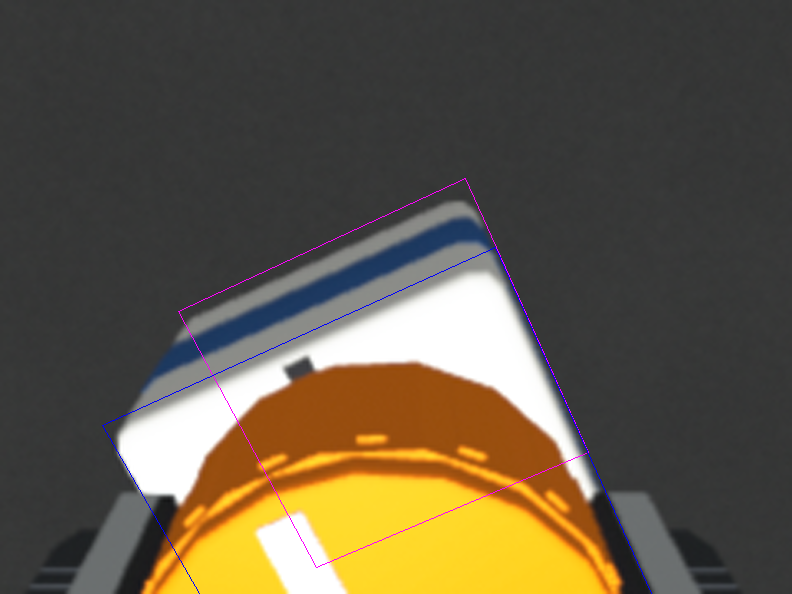

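```bash
python3 ov.py 6; python3 ov.py 5; python3 - <<'E'
import cv2,numpy as np
o=[]
for k in "4568":
    p=np.load(f"w{k}.npz")["p"];o.append(cv2.resize(p[145:255,170:340,::-1],(395,256),interpolation=cv2.INTER_CUBIC))
cv2.imwrite("pics/cmp.png",np.vstack([np.hstack(o[:2]),np.hstack(o[2:])]))
E
```

```text
jar base [0.4748 0.0144 0.0597] yaw 169.4 z axis [ 0.0216 -0.012   0.9997]
jar base [ 0.4675 -0.0938  0.0831] yaw 167.89 z axis [ 0.0172 -0.0119  0.9998]
```

View pics/cmp.png

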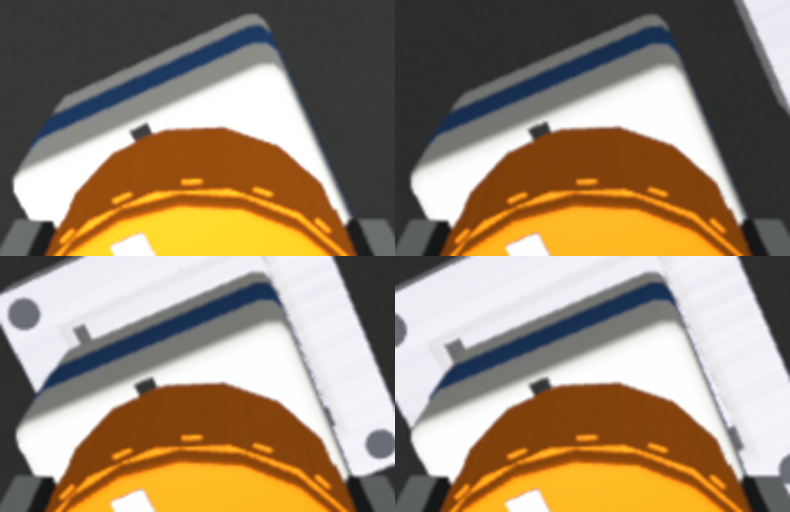

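```bash
cat > edge.py <<'E'
import sys
from h import *
for k in sys.argv[1:]:
    D=np.load(f"w{k}.npz");p=D["p"].astype(int);C=cam("wrist",{"ee_rot":D["ee_rot"],"tool_pos":D["tool_pos"]})
    zs=D["tool_pos"][2]-0.0045
    b=(p[...,2]-p[...,0]>35)  # blue band
    U=np.arange(205,275);top=[];bot=[];wh=[]
    for u in U:
        v=np.nonzero(b[150:235,u])[0]
        if len(v): top.append((u,150+v[0]));bot.append((u,150+v[-1]))
    for nm,a in(("bandtop",top),("bandbot",bot)):
        a=np.array(a);P=plane(C,a,zs-(.035 if nm=="bandtop" else .02))[:,:2].astype(np.float32)
        vx,vy,x0,y0=cv2.fitLine(P,cv2.DIST_HUBER,0,.001,.001).ravel()
        g=np.degrees(np.arctan2(vy,vx))%180
        M=R.from_rotvec(D["ee_rot"]).as_matrix();jy=np.degrees(np.arctan2(M[1,2],M[0,2]))
        print(k,nm,len(a),"yaw",g,"rel jaw",g-jy,"pt",x0,y0)
E
python3 edge.py 3 4 5 6 7 8
```

```text
3 bandtop 70 yaw 94.97733 rel jaw 25.16217947898774 pt 0.44464052 -0.2511359
3 bandbot 70 yaw 94.87023 rel jaw 25.05507803855805 pt 0.44458023 -0.24876872
4 bandtop 70 yaw 94.752174 rel jaw 24.900416474640366 pt 0.44429892 -0.24822392
4 bandbot 70 yaw 94.822586 rel jaw 24.970828156769272 pt 0.44442648 -0.24829231
5 bandtop 70 yaw 76.451675 rel jaw 23.76064097163522 pt 0.44079182 -0.08551975
5 bandbot 70 yaw 76.4365 rel jaw 23.745466105912563 pt 0.44083524 -0.08543463
6 bandtop 70 yaw 77.530624 rel jaw 23.331791573124164 pt 0.44834387 0.023552656
6 bandbot 70 yaw 77.417694 rel jaw 23.2188612752726 pt 0.4482592 0.02267029
7 bandtop 70 yaw 76.49524 rel jaw 23.367185436261003 pt 0.45064947 0.01901013
7 bandbot 70 yaw 76.42303 rel jaw 23.294973217022722 pt 0.45094377 0.019781873
8 bandtop 70 yaw 76.45633 rel jaw 23.324715016119676 pt 0.4510615 0.021836217
8 bandbot 70 yaw 76.458 rel jaw 23.32638585352202 pt 0.45281252 0.028814683
```

Request:
{"op": "servo_tool", "data": {"dp": [[-0.3,0,0],[0,0.1,-0.1],[0,0,0]], "roll": [0,-2.1,0]}}

```text
clock: 7.75
tool_pos: [0.4783, 0.0132, 0.0976]
ee_rot: [-0.745, 1.447, 0.762]
force: [-0.6, 0.3, -5.4]
gripper_width: 0.0549
```

```bash
python3 look.py 9; python3 edge.py 9
```

```text
7.75 [0.47833496 0.01319866 0.09757875] q6 0.456192648030972 jawyaw 55.282419793306246 F [-0.61191404  0.2864656  -5.37438359] [ 0.02012426 -0.04556574  0.02281225] w 0.054871762561036035
[[-0.0137 -0.8219  0.5695]
 [ 0.0049  0.5695  0.822 ]
 [-0.9999  0.014  -0.0038]]
9 bandtop 70 yaw 78.59974 rel jaw 23.317319281400785 pt 0.44923815 0.020667067
9 bandbot 70 yaw 78.566574 rel jaw 23.28415430337344 pt 0.44944832 0.021457266
```

Request:
{"op": "servo_tool", "data": {"dp": [[0.3,0,0],[0.3,0,0],[0.3,0,0],[0,0,0]], "roll": [0,0,0,0]}}

```text
clock: 8.2
tool_pos: [0.4784, 0.0133, 0.0875]
ee_rot: [-0.742, 1.448, 0.76]
force: [-0.2, -0.5, -5.0]
gripper_width: 0.0544
```

```bash
python3 look.py 10
```

```text
8.2 [0.47840855 0.01326285 0.08753659] q6 0.45965287824306483 jawyaw 55.09190484162971 F [-0.18580946 -0.45062834 -5.03590146] [-0.00738324 -0.03662562  0.01592348] w 0.054412020229857326
[[-0.0139 -0.82    0.5723]
 [ 0.0049  0.5722  0.8201]
 [-0.9999  0.0142 -0.0039]]
```

Request:
{"op": "servo_tool", "data": {"dp": [[0.4,0,0],[0.4,0,0],[0.3,0,0],[0.2,0,0],[0.1,0,0],[0,0,0]], "roll": [0,0,0,0,0,0]}}

```text
clock: 8.85
tool_pos: [0.4786, 0.0136, 0.0732]
ee_rot: [-0.742, 1.446, 0.759]
force: [-1.1, -0.8, -3.2]
gripper_width: 0.055
```

```bash
python3 look.py 11; python3 edge.py 11
```

```text
8.85 [0.47857436 0.01364562 0.07324549] q6 0.4599656153969636 jawyaw 55.09513482473774 F [-1.05447582 -0.84953122 -3.16099115] [-0.12619954  0.16483551 -0.0117691 ] w 0.055010531116843904
[[-0.0127 -0.82    0.5722]
 [ 0.0055  0.5722  0.8201]
 [-0.9999  0.0135 -0.0027]]
11 bandtop 70 yaw 78.37208 rel jaw 23.27694311715679 pt 0.4495219 0.021251224
11 bandbot 70 yaw 78.277435 rel jaw 23.182300477996634 pt 0.44972074 0.022031104
```

View pics/w11.png

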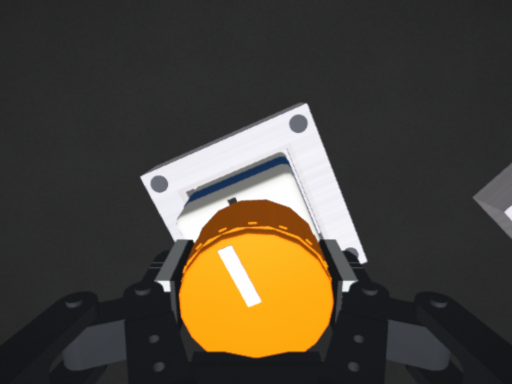

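Request:
{"op": "servo_tool", "data": {"dp": [[0.15,0,0],[0,0,0],[0,0,0],[0,0,0],[0,0,0],[0,0,0]], "roll": [0,0,0,0,0,0], "jaw": 0.7}}

```text
clock: 9.5
tool_pos: [0.4803, 0.0132, 0.0729]
ee_rot: [-0.744, 1.443, 0.757]
force: [-0.8, 0.4, 0.3]
gripper_width: 0.0726
```

```bash
python3 look.py 12; python3 edge.py 12; python3 capm.py 12 0.109
```

```text
9.5 [0.48025804 0.01315178 0.07287445] q6 0.4599106287918826 jawyaw 55.08145586301737 F [-0.77163628  0.41947344  0.25440433] [-0.03546732  0.02152174  0.0366822 ] w 0.07261308426050689
[[-0.0086 -0.8199  0.5724]
 [ 0.0045  0.5724  0.82  ]
 [-1.      0.0096 -0.0012]]
12 bandtop 70 yaw 78.4316 rel jaw 23.350146615009976 pt 0.4495743 0.022022745
12 bandbot 70 yaw 78.482864 rel jaw 23.401408516865445 pt 0.4494065 0.02303566
top circle ((0.4779079556465149, 0.013501469045877457), 0.02920633926987648) ((0.4782601594924927, 0.013212570920586586), (0.05479222536087036, 0.055847521871328354), 179.08956909179688)
all orange ((0.47548946738243103, 0.01494127232581377), (0.054837409406900406, 0.0648840069770813), 54.94478988647461)
line 1011 [0.46635127 0.01437802] ((0.46672606468200684, 0.014319375157356262), (0.005537568125873804, 0.024871746078133583), 80.11524200439453) dir -9.923142
(178, 194, 156, 164)
153 154 2.4344262295081966
```

View pics/w12.png

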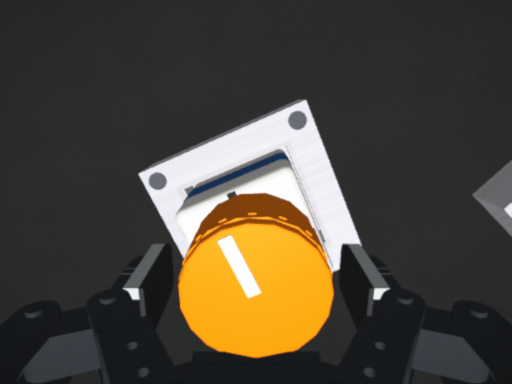

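Request:
{"op": "servo_tool", "data": {"dp": [[0,0.15,-0.1],[0,0,0]], "roll": [0,0]}}

```text
clock: 9.75
tool_pos: [0.4783, 0.0132, 0.0728]
ee_rot: [-0.744, 1.443, 0.757]
force: [0.1, 0.2, 0.0]
gripper_width: 0.0726
```

```bash
python3 look.py 13; python3 capm.py 13 0.109|head -1; python3 - <<'E'
from h import *
for k in("4","13"):
    D=np.load(f"w{k}.npz");C=cam("wrist",{"ee_rot":D["ee_rot"],"tool_pos":D["tool_pos"]})
    X=cloud(C,D["d"]);q=X[270:330,210:300].reshape(-1,3);print(k,np.median(q,0), "shoulder",X[205:212,200:206].reshape(-1,3).mean(0))
    A=np.c_[q[:,:2],np.ones(len(q))];print(np.linalg.lstsq(A,q[:,2],rcond=None)[0].round(4))
E
```

```text
9.75 [0.47826486 0.01320639 0.07283662] q6 0.4594030236997377 jawyaw 55.081759478454856 F [0.10674298 0.19778596 0.03836941] [ 0.04735516 -0.03119751  0.03097632] w 0.07255056157712134
[[-0.0088 -0.8199  0.5724]
 [ 0.0046  0.5724  0.82  ]
 [-1.      0.0098 -0.0013]]
top circle ((0.4774990677833557, 0.013406160287559032), 0.02919602021574974) ((0.47772690653800964, 0.013559320941567421), (0.05371490865945816, 0.05588433891534805), 159.20126342773438)
4 [ 0.47277496 -0.25001882  0.10227637] shoulder [ 0.44682884 -0.2665078   0.05822313]
[-0.3956  0.1486  0.3269]
13 [0.47764142 0.01185957 0.11019523] shoulder [0.44674383 0.0045047  0.07103467]
[-0.4754  0.3313  0.3339]
```

Request:
{"op": "servo_tool", "data": {"dp": [[0,0,0],[0,0,0],[0,0,0],[0,0,0],[0,0,0],[0,0,0]], "roll": [0,0,0,0,0,0], "jaw": -1, "force": 100}}

```text
clock: 10.4
tool_pos: [0.4787, 0.0136, 0.0734]
ee_rot: [-0.744, 1.442, 0.757]
force: [0.0, 1.0, 0.8]
gripper_width: 0.0545
```

Request:
{"op": "servo_tool", "data": {"dp": [[0,0,0],[-0.01,0,0],[-0.02,0,0],[-0.01,0,0],[-0.02,0,0],[0,0,0]], "roll": [-4,-5,-5,-5,-5,0]}}

```text
clock: 11.0
tool_pos: [0.4786, 0.012, 0.0739]
ee_rot: [-1.073, 1.293, 1.085]
force: [0.8, 0.1, 1.0]
gripper_width: 0.0544
```

```bash
python3 look.py 14; python3 edge.py 14;  python3 capm.py 14 0.11
```

```text
11.0 [0.47860877 0.0119765  0.07391101] q6 0.02597235380079782 jawyaw 79.87386898390622 F [0.84961427 0.063119   1.00996573] [-0.09373924  0.09676927 -0.00383363] w 0.05442709848717428
[[-8.400e-03 -9.844e-01  1.758e-01]
 [ 1.700e-03  1.758e-01  9.844e-01]
 [-1.000e+00  8.600e-03  2.000e-04]]
14 bandtop 70 yaw 81.44641 rel jaw 1.5725421489062796 pt 0.44639245 0.008426212
14 bandbot 70 yaw 81.823074 rel jaw 1.9492053569140921 pt 0.44607118 0.008186909
top circle ((0.47722840309143066, 0.011081933975219727), 0.028782732784748077) ((0.47718456387519836, 0.011141090653836727), (0.05387371405959129, 0.05525358393788338), 3.198915958404541)
all orange ((0.4737292230129242, 0.011663977056741714), (0.05486457422375679, 0.0641700029373169), 79.84397888183594)
line 991 [0.46637508 0.00719253] ((0.4667210876941681, 0.007299797609448433), (0.024789275601506233, 0.005508567672222853), 14.830681800842285) dir 14.766052
(179, 196, 155, 162)
154 156 2.4545454545454546
```

View pics/w14.png

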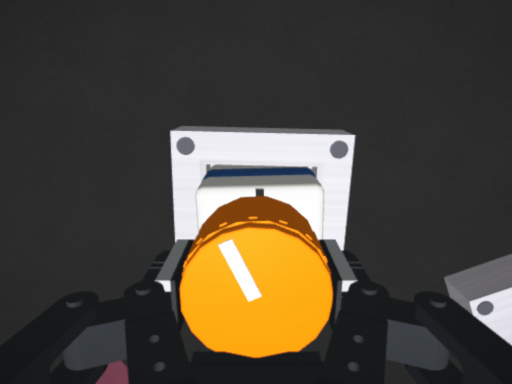

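Request:
{"op": "servo_tool", "data": {"dp": [[-0.01,0,0.05],[-0.02,0,0],[-0.01,0,0],[-0.02,0,0],[-0.01,0,0],[-0.01,0,0],[0,0,0]], "roll": [-5,-5,-5,-5,-5,-5,0]}}

```text
clock: 11.75
tool_pos: [0.4791, 0.0119, 0.0747]
ee_rot: [-1.451, 1.032, 1.464]
force: [1.3, -0.7, 0.6]
gripper_width: 0.0541
```

```bash
python3 look.py 15; python3 edge.py 15;  python3 capm.py 15 0.11
```

```text
11.75 [0.47906643 0.01190927 0.07473443] q6 -0.492461755960054 jawyaw 109.6089681008089 F [ 1.2838272  -0.74451017  0.56519729] [-0.26874157  0.09176771  0.01877992] w 0.054071755726692906
[[-7.900e-03 -9.420e-01 -3.356e-01]
 [ 7.000e-04 -3.356e-01  9.420e-01]
 [-1.000e+00  7.200e-03  3.400e-03]]
15 bandtop 50 yaw 91.58185 rel jaw -18.027119956277645 pt 0.4460035 -0.0002153737
15 bandbot 50 yaw 89.02402 rel jaw -20.58495076682452 pt 0.4452928 -0.0005560482
top circle ((0.47784632444381714, 0.010543916374444962), 0.029282977804541588) ((0.4780939519405365, 0.010628321208059788), (0.05432480201125145, 0.05576855316758156), 34.71062469482422)
all orange ((0.4748028814792633, 0.009316256269812584), (0.055267903953790665, 0.0647222250699997), 109.80358123779297)
line 983 [0.47065926 0.0017478 ] ((0.47089678049087524, 0.001977449283003807), (0.024986714124679565, 0.005479310639202595), 44.498260498046875) dir 44.524044
(179, 197, 155, 161)
154 157 2.4647302904564317
```

View pics/w15.png

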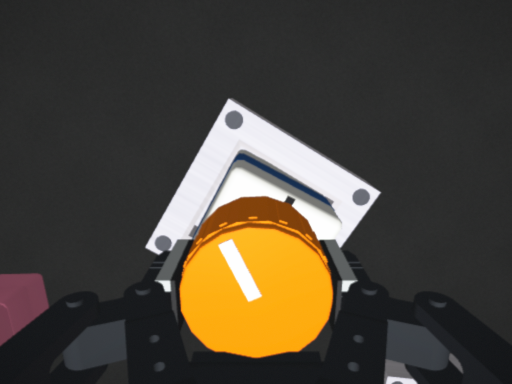

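Request:
{"op": "servo_tool", "data": {"dp": [[-0.02,0,0],[-0.02,0,0],[-0.02,0,0],[0,0,0],[0,0,0]], "roll": [-4.5,-4.5,-4.5,0,0]}}

```text
clock: 12.3
tool_pos: [0.4793, 0.0126, 0.0759]
ee_rot: [-1.604, 0.89, 1.617]
force: [-0.4, -0.9, 4.3]
gripper_width: 0.0544
```

```bash
python3 look.py 16;  python3 capm.py 16 0.112; python3 - <<'E'
from h import *
for k in("13","15","16"):
    D=np.load(f"w{k}.npz");C=cam("wrist",{"ee_rot":D["ee_rot"],"tool_pos":D["tool_pos"]})
    X=cloud(C,D["d"]);q=X[270:330,210:300].reshape(-1,3);print(k,np.median(q,0))
E
```

```text
12.3 [0.47930987 0.01255197 0.07591636] q6 -0.7122639667121183 jawyaw 122.23253349903017 F [-0.4006194  -0.94229149  4.29037169] [-0.24101603  0.2146083   0.11689112] w 0.054397871781380405
[[-0.0069 -0.8459 -0.5333]
 [ 0.002  -0.5334  0.8459]
 [-1.      0.0048  0.0054]]
top circle ((0.4777718186378479, 0.010573621839284897), 0.029157496988773346) ((0.4778529703617096, 0.010651344433426857), (0.054328568279743195, 0.055353064090013504), 30.288448333740234)
all orange ((0.4750242233276367, 0.00883993599563837), (0.054888494312763214, 0.06429149210453033), 122.75981140136719)
line 985 [0.47260898 0.00053139] ((0.47279447317123413, 0.0008139209821820259), (0.02484169416129589, 0.005430441349744797), 57.086116790771484) dir 57.128464
(179, 197, 155, 161)
154 157 2.4647302904564317
13 [0.47686821 0.01292272 0.11017899]
15 [0.47889487 0.01036367 0.11161113]
16 [0.47934293 0.01091103 0.1127979 ]
```

View pics/w16.png

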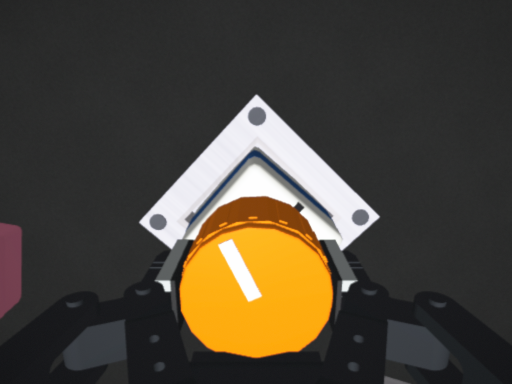

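Request:
{"op": "servo_tool", "data": {"dp": [[-0.1,0,0],[-0.1,0,0],[-0.1,0,0],[0,0,0]], "roll": [0,0,0,0]}}

```text
clock: 12.75
tool_pos: [0.4786, 0.013, 0.0785]
ee_rot: [-1.597, 0.895, 1.614]
force: [-0.6, -0.2, -0.1]
gripper_width: 0.0546
```

```bash
python3 look.py 17
```

```text
12.75 [0.47862355 0.01301727 0.07853066] q6 -0.7042916022685299 jawyaw 121.78664338494242 F [-0.63890829 -0.23194397 -0.13921065] [ 0.15034483 -0.02760659  0.01508984] w 0.05462879769881788
[[-0.0084 -0.85   -0.5267]
 [ 0.0032 -0.5268  0.85  ]
 [-1.      0.0055  0.0071]]
```

View pics/w17.png

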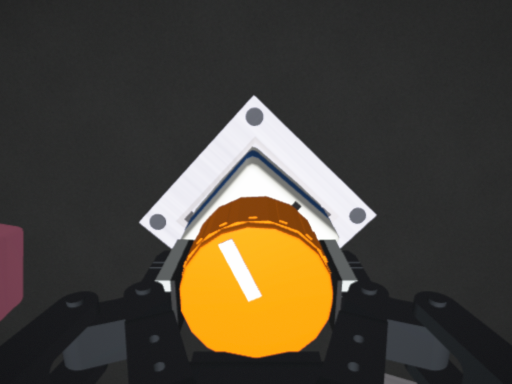

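Request:
{"op": "servo_tool", "data": {"dp": [[-0.4,0,0],[-0.5,0,0],[-0.5,0,0],[-0.4,0,0],[0,0,0]], "roll": [0,0,0,0,0]}}

```text
clock: 13.3
tool_pos: [0.4791, 0.0126, 0.0983]
ee_rot: [-1.597, 0.896, 1.612]
force: [-0.5, -0.3, -0.2]
gripper_width: 0.0549
```

```bash
python3 look.py 18
```

```text
13.3 [0.47911542 0.01264554 0.09829495] q6 -0.7037227296532113 jawyaw 121.73440590257582 F [-0.50352259 -0.26827751 -0.17249663] [-0.00806191  0.0490386   0.00065635] w 0.05493405730699439
[[-0.0079 -0.8505 -0.526 ]
 [ 0.0026 -0.526   0.8505]
 [-1.      0.0054  0.0064]]
```

View pics/w18.png

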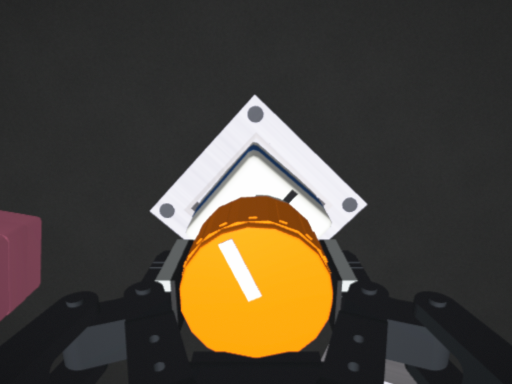

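The jar stays seated while the cap rises, with no side load. I'll lift the rest of the way.

Request:
{"op": "servo_tool", "data": {"dp": [[-0.4,0,0],[-0.5,0,0],[-0.5,0,0],[-0.5,0,0],[-0.5,0,0],[-0.4,0,0],[-0.2,0,0],[0,0,0],[0,0,0],[0,0,0]], "roll": [0,0,0,0,0,0,0,0,0,0]}}

```text
clock: 14.35
tool_pos: [0.4791, 0.0126, 0.1307]
ee_rot: [-1.597, 0.896, 1.613]
force: [-0.8, -1.0, -0.3]
gripper_width: 0.0546
```

```bash
python3 look.py 19; python3 capm.py 19 0.164; python3 - <<'E'
from h import *
from workcell import snapshot
p,d=snapshot("scene");C=cam("scene");X=cloud(C,d)
np.savez("s2.npz",p=p,d=d)
cv2.imwrite("pics/s2.png",cv2.resize(p[110:240,190:350,::-1],None,fx=4.5,fy=4.5,interpolation=cv2.INTER_CUBIC))
p,d=snapshot("top");cv2.imwrite("pics/t2.png",p[:,:,::-1])
E
```

```text
14.35 [0.4791467  0.01258886 0.13073867] q6 -0.7038100261236971 jawyaw 121.7340010147905 F [-0.75558186 -0.98002929 -0.26217193] [ 0.00044432 -0.00614116 -0.01301704] w 0.054600791348728486
[[-0.0082 -0.8505 -0.526 ]
 [ 0.0027 -0.526   0.8505]
 [-1.      0.0055  0.0065]]
top circle ((0.47996243834495544, 0.011269488371908665), 0.029877889901399612) ((0.47929349541664124, 0.011686411686241627), (0.05567612498998642, 0.05667093023657799), 30.70134162902832)
all orange ((0.4762890040874481, 0.009741862304508686), (0.05622583255171776, 0.06602756679058075), 121.96223449707031)
line 985 [0.473741   0.00128179] ((0.4739333987236023, 0.0015687141567468643), (0.025482451543211937, 0.0055599515326321125), 56.594791412353516) dir 56.65383
(179, 196, 155, 162)
154 156 2.4545454545454546
```

View pics/s2.png

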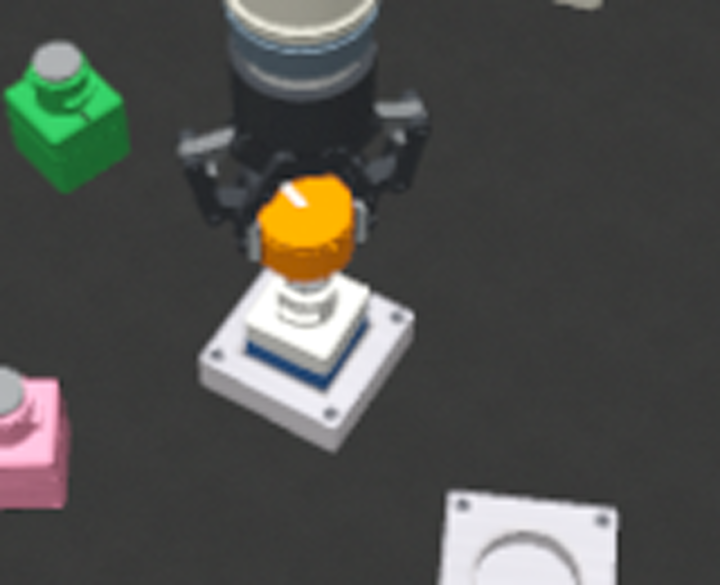

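View pics/w19.png

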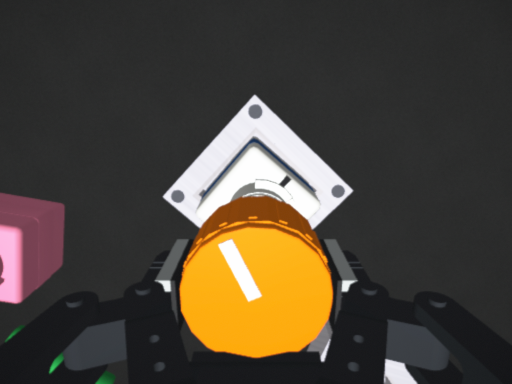

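View pics/t2.png

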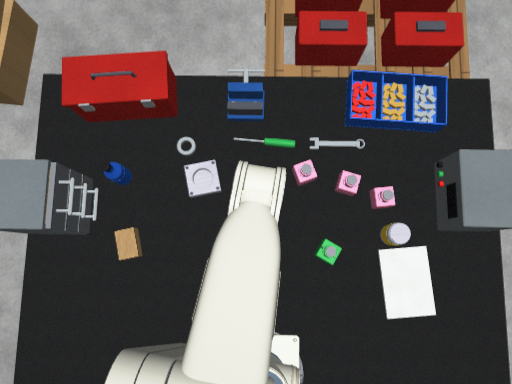

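```bash
python3 - <<'E'
from h import *
D=np.load("s2.npz");C=cam("scene");X=cloud(C,D["d"])
for nm,(cx,cy) in dict(shoulder_front=(310,345),shoulder_r=(350,300),nest=(260,385),cap=(310,215),mouth=(305,300)).items():
    u=int(190+cx/4.5);v=int(110+cy/4.5);print(nm,np.median(X[v-1:v+2,u-1:u+2].reshape(-1,3),0).round(4))
from workcell import robot
print(robot.read_state()["force"],robot.finish_job())
E
```

```text
shoulder_front [0.5051 0.0232 0.0675]
shoulder_r [0.4654 0.0359 0.0674]
nest [ 0.521  -0.0042  0.0294]
cap [0.4833 0.0154 0.1652]
mouth [0.4924 0.0158 0.0955]
the job is handed in; nothing more can be done
[-0.85598644  0.42214331  0.16136317] None
```

I stood the jar in the square nest, unscrewed its cap in one anticlockwise turn, and handed the job in with the cap held above the open mouth. It took about 14.5 s of the 48 s, and no verdict came back.

**How it went**
- I carried the jar by its cap and lowered it into the nest. The first lowering touched the pocket's edge because the jar had turned about 2° against the cap. I raised it 3 mm, corrected the yaw and a 1.5 mm shift, and it then went down freely.
- I let go once so the jar could settle, then gripped the cap again for the turn.
- I stopped turning when the sprung seal pushed up with about 4 N. The force dropped to about zero as I lifted.

**Last checks**

| Check | Measured | Expected or allowed |
|---|---|---|
| Jar shoulder height | 67.5 mm (depth reading) | 68 mm when seated |
| Cap rise from closed | 57 mm, underside about 27 mm above the mouth (from arm position) | 2 to 44 mm clear |
| Cap turn from closed | 65 to 68° | 50 to 130° |
| Cap tilt | about 0.01 rad | under 0.2 rad |
| Cap offset from the nest centre | 1 to 2 mm | under 15 mm |

- **Grip:** the cap was still held at 54.6 mm opening with 100 N set, and the outside force on the tool was about 1 N.
- **Other things:** they looked unmoved by eye in the top picture; I did not measure them.

**Disagreements**
- The wrist pictures put the cap up to 2 mm away from where the arm position says it is. That is within the camera calibration.
- The jar turned about 3° in the pocket's play while I unscrewed. The cap-turn range allows for that.

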